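# Line up the density cylinders by height

## Robot

A 6-joint arm with a two-finger parallel gripper is mounted at the origin on the work surface. World frame = base frame: x ahead of the robot, y to its left, z up, the work surface at z = 0. Lengths are in m, angles in rad, forces in N, time in s.
With the tool pointing down it reaches from about 0.375 to 0.975 m from the base axis. Payload 3.8 kg.
Tool frame: the origin (TCP) lies at the very end of the fingers, on their centre line; the grasp point (between the pads) lies 19 mm behind it (bot.grip_depth is the distance from the TCP to the grasp point, in m); z points along the fingers, y is the direction in which the jaws open and shut (so a half turn about z gives the same grasp; the last joint's range is limited). The gripper opens to 85 mm and grips with 20 to 120 N. Pads are 22 mm wide; open, the fingers measure 114 mm over their backs; the gripper's body (76 mm by 85 mm) begins 54 mm behind the grasp point. The pads swing forward as they close: fully open they stand 13 mm farther back than shut.
Start: joints at [-1.192, 0.264, 1.604, -0, 1.274, -0.037], TCP at [0.273, -0.617, 0.231] pointing down, gripper open.
Joint ranges: [-2.63, 2.63], [-0.94, 2.18], [0.31, 2.57], [-1.31, 4.45], [0, 2.66], [-2.55, 2.55]. Speed limits (rad/s): [2.57, 2.57, 3.14, 3.14, 3.14, 3.14].

## Interface

Orientations are given as a rotation vector (axis times angle).
In Python, from workcell import bot, cams, job gives the robot as it stands.
- The arm moves only by the tool apply_moves, never from a script. Its argument "targets" is a list of rows, each an object of numbers: "dx", "dy", "dz": the shift along the tool's x, y, z in units of 30 mm (1.0 is 30 mm); "wx", "wy", "wz": the turn, a rotation vector about the tool's x, y, z in units of 6 degrees (1.0 is 6 degrees); "jaw": the opening, from 0 (shut) to 1 (fully open). In form: [{"dx": .., "dy": .., "dz": .., "wx": .., "wy": .., "wz": .., "jaw": ..}, ...]. A call has 1 to 5 rows; each row shifts and turns the commanded pose from where the row before left it, along the tool's axes as they then stand; what a row does not reach is not made up. A row lasts 1/10 s, in which the tool goes at most 50 mm and 8.59 degrees, less where a joint would pass 70% of its speed; a pose out of reach is approached as far as the arm can. A call is refused whole if a number of a shift passes 1 or a number of a turn 1, either way. A call with a gripper value outside its range is refused whole. The fingers move at their own pace and stop on an object; "newtons" is the grip in N (left out, the last holds). Time passes only in rows, so rows that do not move let the fingers close. It gives the time, the measured TCP pose, the force and the opening at its end, in the units of the state.
- bot.read_state(): the state, without advancing time (a new reading comes with each control period).
- cams.read_camera(name): name is "scene" or "top" or "wrist"; returns a dict with "color" (384x512x3 uint8, red, green, blue), "range_z" (384x512 float32, m along the optical axis (not along the pixel's ray), 0 where there is no reading), "fx", "fy", "cx", "cy" (pixels), "eye" and "rotation" of the camera in the world; the wrist camera has in their place "T_tool_cam" (4x4, takes a point from camera to tool coordinates, whose origin is the TCP and whose axes are the flange's). Camera axes: x right, y down, z forward; pixel columns grow to the right and rows downward; lengths in m; the calibration is good to about 2 mm. A picture is of the moment at which its call begins: read the wrist's pose just before it.
- job.finish_job(): hands the job in, once; it reports no verdict.
The state is a dict: "time": time; "q": joint angles; "joint_vel": joint speeds; "joint_torque": joint torques, N m; "tool_pos": TCP position; "tcp_rot": TCP orientation; "wrist_force": force on the tool from outside, world axes, zero at the start; "torque": the same for the moment, N m; "width": opening from 0.0 (shut) to 1.0 (fully open).
Only numpy, scipy, OpenCV 4.12 (cv2) and the standard library are available. Lean on these libraries where they do the work, as an engineer would, in place of code of your own. Each camera call takes 0.05 s, during which the arm holds its last target.

## Task

Finish the display of the equal-mass density set: the tallest cylinder, the red one, already stands on the ring at one end of the blue board, so leave it there and stand the other four upright on the free rings, one in the middle of each ring, so that the row steps down in height from the red cylinder to the shortest at the other end. Do not shove or tip over the red cylinder or the glass measuring cylinder.

Things in the scene. Friction and masses are not known exactly. Their poses are not given: they have to be found in the camera images.
- pvc_grey: Solid dark grey PVC cylinder of the density set, 30 mm in diameter and 101 mm tall, about 100 g, standing loose on the bench. Origin at the centre of its underside, z up along its axis.
- ptfe_white: Solid white PTFE cylinder of the density set, 30 mm in diameter and 64 mm tall, about 100 g, standing loose on the bench. Origin at the centre of its underside, z up along its axis.
- aluminium_green: Solid green anodised aluminium cylinder of the density set, 30 mm in diameter and 52 mm tall, about 100 g, standing loose on the bench. Origin at the centre of its underside, z up along its axis.
- brass: Solid golden brass cylinder of the density set, 30 mm in diameter and 17 mm tall, about 100 g, standing loose on the bench. Origin at the centre of its underside, z up along its axis.
- acrylic_red: Solid red acrylic cylinder, the tallest of the set, 30 mm in diameter and 120 mm tall, about 100 g. It already stands loose on one of the two end marks of the row and stays there. Origin at the centre of its underside, z up.
- mark_a: White ring painted on the blue display board (330 x 90 mm, 12 mm thick, fixed): 42 mm outside, 35 mm inside. Five such rings lie in one straight row, 58 mm from centre to centre. Origin at the ring's centre on the board's upper face, y along the row, z up. This is an inner ring, next to one end (on the +y side of mark_b). The red cylinder may stand at either end of the row.
- mark_b: White ring painted on the blue display board (330 x 90 mm, 12 mm thick, fixed): 42 mm outside, 35 mm inside. Five such rings lie in one straight row, 58 mm from centre to centre. Origin at the ring's centre on the board's upper face, y along the row, z up. This is the middle ring of the row.
- mark_c: White ring painted on the blue display board (330 x 90 mm, 12 mm thick, fixed): 42 mm outside, 35 mm inside. Five such rings lie in one straight row, 58 mm from centre to centre. Origin at the ring's centre on the board's upper face, y along the row, z up. This is an inner ring, next to the other end (on the -y side of mark_b).
- mark_end: White ring painted on the blue display board (330 x 90 mm, 12 mm thick, fixed): 42 mm outside, 35 mm inside. Five such rings lie in one straight row, 58 mm from centre to centre. Origin at the ring's centre on the board's upper face, y along the row, z up. This is the free end ring, at whichever end the red cylinder does not stand.
- measuring_cylinder: Glass measuring cylinder, empty and fragile, 149 mm tall: six-sided blue foot 56 mm across and 12 mm high, tube 23 mm in diameter (27 mm at the rim). It stands loose among the cylinders and is not part of the row. Origin at the centre of its underside, z up.

How it is judged:
At the end, for the whole second after the job is handed in: From the red cylinder to the other end of the row stand grey PVC, white PTFE, green aluminium, brass, each released, at rest and upright (within 0.1 rad) on the board with its axis within 10 mm of its ring's centre; the red cylinder stands upright within 12 mm of where it was (horizontal distance between ptfe_white and mark_b below 0.01 m and z of ptfe_white in the frame of mark_b between -0.004 and 0.005 m and horizontal distance between brass and mark_end below 0.01 m and z of brass in the frame of mark_end between -0.004 and 0.005 m and angle between each of pvc_grey, ptfe_white, aluminium_green, brass, acrylic_red's own z axis and vertical below 0.1 rad and linear speed of each of pvc_grey, ptfe_white, aluminium_green, brass, acrylic_red below 0.02 m/s and distance of acrylic_red from where it was at the start of the episode below 0.012 m and ((y of acrylic_red in the frame of mark_b above 0 m and horizontal distance between pvc_grey and mark_a below 0.01 m and z of pvc_grey in the frame of mark_a between -0.004 and 0.005 m and horizontal distance between aluminium_green and mark_c below 0.01 m and z of aluminium_green in the frame of mark_c between -0.004 and 0.005 m) or (not (y of acrylic_red in the frame of mark_b above 0 m) and horizontal distance between pvc_grey and mark_c below 0.01 m and z of pvc_grey in the frame of mark_c between -0.004 and 0.005 m and horizontal distance between aluminium_green and mark_a below 0.01 m and z of aluminium_green in the frame of mark_a between -0.004 and 0.005 m))); the robot touches nothing.
It fails at once if the red cylinder is tipped or shoved off its ring (angle between acrylic_red's own z axis and vertical above 0.4 rad or distance of acrylic_red from where it was at the start of the episode above 0.025 m).
It fails at once if the glass measuring cylinder is tipped or shoved along (angle between measuring_cylinder's own z axis and vertical above 0.35 rad or distance of measuring_cylinder from where it was at the start of the episode above 0.025 m).
It also fails if it takes over 109 s, if anything falls off the work surface, if the arm or the gripper's body presses on something with over 40 N, if the wrist force passes 120 N, or if a joint passes its speed limit or range.

## Working session

There is one attempt and no reset: what is moved stays moved. The work goes in short steps, Python scripts to look and compute and a tool call to move; the robot and the scene stay as the last step left them, time stands still between calls to the robot, and variables do not carry over. Pictures are saved under pics/ and viewed, and the job is handed in when it is done.

Besides the shell and the picture viewer there is one more tool, called after "Emit:" by a JSON object that holds its "api" and its "payload". apply_moves: Moves the arm, as the interface text tells. Its arguments: {"type":"object","properties":{"targets":{"type":"array"},"newtons":{"type":"number"}},"required":["targets"]}

```bash
mkdir -p pics; ls; python3 - <<'E'
from workcell import bot,cams,job
import cv2,numpy as np
s=bot.read_state();print(s)
for n in ("scene","top"):
    c=cams.read_camera(n)
    np.savez(f"{n}0.npz",**c)
    cv2.imwrite(f"pics/{n}0.png",c["color"][:,:,::-1])
    print(n,c["fx"],c["cx"],c["cy"],c["eye"],c["rotation"])
E
```

```text
pics
{'time': 0.0, 'q': array([-1.19190787e+00,  2.64758779e-01,  1.60534920e+00, -1.04611634e-05,
        1.27369726e+00, -3.68835390e-02]), 'joint_vel': array([ 0.00261024,  0.00091144, -0.0003728 , -0.00013234,  0.0017474 ,
        0.0009891 ]), 'joint_torque': array([ 1.14074286e-03, -5.15108871e+01, -3.67315793e+01,  2.53407006e-04,
        1.28214707e-02, -2.31199192e-05]), 'tool_pos': array([ 0.27236973, -0.6168239 ,  0.22997162]), 'tcp_rot': array([-3.07181956e+00, -6.47954261e-01,  6.06489525e-04]), 'wrist_force': array([ 0.5411589 , -0.53778202, -1.05249412]), 'torque': array([-0.02902184, -0.00253104,  0.00737626]), 'width': 1.0009238058050929}
scene 372.631885388398 260.8987078880992 194.49851788903115 [1.01249608 0.41706374 0.55645288] [-1.03268214 -2.35499359  1.14328155]
top 376.9396812075858 254.09868366496275 187.25077629219538 [ 0.42716352 -0.01637837  0.86944636] [-2.17323111  2.12017992 -0.1316951 ]
```

View pics/scene0.png

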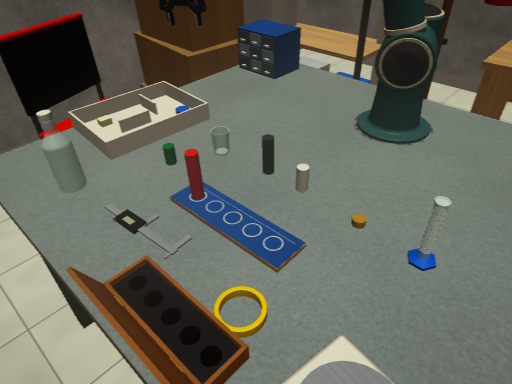

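View pics/top0.png

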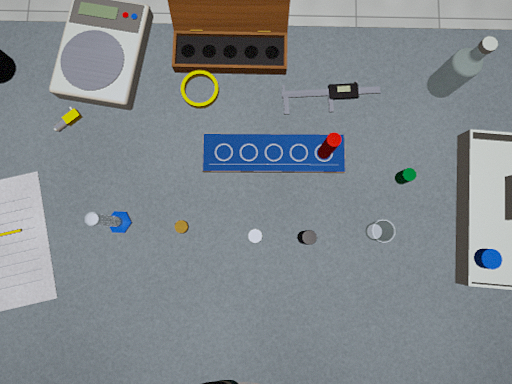

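The scene view shows red at the far end of the board (about 195,175), and the top view shows it at the right-hand, −y end (325,150). The rings are at top-view columns 223–299, row 152. The loose cylinders sit at green (405,176), brass (181,227), white (255,236) and grey (307,237). I'll measure these next.

```bash
cat > h.py <<'E'
import numpy as np,cv2
from scipy.spatial.transform import Rotation as R
def cloud(c):
    z=c["range_z"].astype(float);v,u=np.mgrid[:z.shape[0],:z.shape[1]]
    P=np.stack([(u-c["cx"])/c["fx"]*z,(v-c["cy"])/c["fy"]*z,z],-1)
    r=np.array(c["rotation"]); M=r if r.shape==(3,3) else R.from_rotvec(r).as_matrix()
    return P@M.T+np.array(c["eye"])
def onplane(c,uv,zp):
    r=np.array(c["rotation"]); M=r if r.shape==(3,3) else R.from_rotvec(r).as_matrix()
    d=M@np.array([(uv[0]-c["cx"])/c["fx"],(uv[1]-c["cy"])/c["fy"],1]);e=np.array(c["eye"])
    return e+d*(zp-e[2])/d[2]
def circ(p):
    A=np.c_[2*p[:,:2],np.ones(len(p))];s=np.linalg.lstsq(A,(p[:,:2]**2).sum(1),rcond=None)[0]
    return s[:2],np.sqrt(s[2]+s[:2]@s[:2])
E
python3 - <<'E'
from h import *
t=dict(np.load("top0.npz"));W=cloud(t)
for n,(u,v),h in [("green",(405,176),.052),("brass",(181,227),.017),("white",(255,236),.064),("grey",(308,237),.101),("red",(333,141),.132),("glassrim",(92,219),.149),("foot",(121,222),.012)]:
    w=W[v-18:v+19,u-18:u+19].reshape(-1,3)
    m=(abs(w[:,2]-h)<.006)
    uv=np.argwhere(m.reshape(37,37))
    print(n,W[v,u],m.sum(), w[m].mean(0) if m.any() else None, (w[m].max(0)-w[m].min(0)) if m.any() else None)
g=cv2.cvtColor(t["color"],cv2.COLOR_RGB2HSV)
b=cv2.inRange(g,(0,0,140),(180,110,255))[138:168,208:312]
n,l,st,ce=cv2.connectedComponentsWithStats(b)
for i in range(1,n):
    if st[i,4]>15: print(st[i],ce[i]+[208,138],onplane(t,ce[i]+[208,138],.012))
print(W[152,235],W[200,270])
cv2.imwrite("pics/tc.png",cv2.resize(t["color"][120:250,165:425][:,:,::-1],None,fx=3,fy=3,interpolation=cv2.INTER_CUBIC))
s=dict(np.load("scene0.npz"));S=cloud(s)
for n,(u,v),h in [("green",(169,148),.052),("brass",(359,219),.017),("white",(302,170),.064),("grey",(268,142),.101),("red",(191,156),.132),("foot",(422,258),.012)]:
    w=S[v-18:v+19,u-18:u+19].reshape(-1,3)
    m=(abs(w[:,2]-h)<.005)
    print(n,m.sum(),np.median(w[m],0) if m.any() else S[v,u])
E
```

```text
green [ 0.56984477 -0.33517724  0.05221656] 155 [ 0.57355167 -0.34430441  0.05185067] [0.02916724 0.03011681 0.01118911]
brass [0.44738556 0.1566057  0.01993235] 140 [0.44911839 0.15676994 0.01723232] [0.02718829 0.0292477  0.00969409]
white [ 0.43132071 -0.01041274  0.06373078] 150 [ 0.43196302 -0.01069801  0.06429578] [0.02756886 0.02778815 0.0082971 ]
grey [ 0.43184868 -0.11799755  0.09863288] 176 [ 0.43180424 -0.12016329  0.10103171] [0.02831238 0.02858427 0.00883636]
red [ 0.62341865 -0.162263    0.13268363] 173 [ 0.62626702 -0.16377528  0.13253636] [0.02824097 0.02843457 0.00954343]
glassrim [0.45519162 0.3010587  0.1506969 ] 167 [0.45590138 0.30182482 0.14955349] [0.02506415 0.0267007  0.0084106 ]
foot [0.45511739 0.29184243 0.02210482] 234 [0.45562062 0.29592608 0.0096811 ] [0.04794273 0.04559844 0.01136136]
[  6   5  19  18 118] [223.29661017 151.83898305] [0.62386608 0.06857607 0.012     ]
[ 31   5  19  19 117] [248.14529915 152.03418803] [0.62473956 0.0107506  0.012     ]
[ 56   5  19  19 118] [273.21186441 151.94067797] [ 0.62630889 -0.04748473  0.012     ]
[ 81   6  19  18 115] [298.2173913  152.26956522] [ 0.62687067 -0.10551598  0.012     ]
[  1  25 102   2 103] [259.57281553 163.99029126] [ 0.59708506 -0.01647162  0.012     ]
[0.62396456 0.04128177 0.01264852] [ 0.51552861 -0.04270099 -0.00331588]
green 70 [ 0.5759936  -0.34210232  0.0514386 ]
brass 127 [0.45200644 0.15873103 0.01678996]
white 93 [ 0.43521944 -0.00864441  0.06332865]
grey 81 [ 0.43436714 -0.11735286  0.1004248 ]
red 108 [ 0.62980607 -0.16106438  0.13177287]
foot 251 [0.46608028 0.305794   0.00934761]
```

View pics/tc.png

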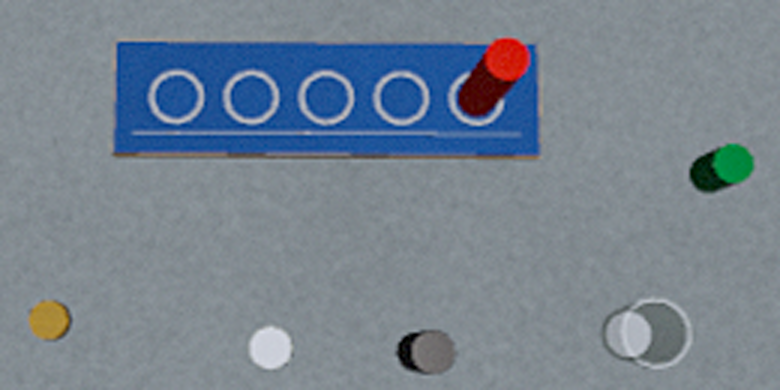

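Emit:
{"api": "apply_moves", "payload": {"targets": [{"dx":0.4,"dy":-0.7,"wz":-1},{"dx":0.5,"dy":-0.7,"wz":-1},{"dx":0.6,"dy":-0.6,"wz":-1},{"dx":0.7,"dy":-0.5,"wz":-1},{"dx":0.8,"dy":-0.5,"wz":-1}], "newtons": 50}}

```text
invalid input at $.targets[0]: expected keys dx, dy, dz, wx, wy, wz, jaw
```

Emit:
{"api": "apply_moves", "payload": {"targets": [{"dx":0.4,"dy":-0.7,"dz":0,"wx":0,"wy":0,"wz":-1,"jaw":1},{"dx":0.5,"dy":-0.7,"dz":0,"wx":0,"wy":0,"wz":-1,"jaw":1},{"dx":0.6,"dy":-0.6,"dz":0,"wx":0,"wy":0,"wz":-1,"jaw":1},{"dx":0.7,"dy":-0.5,"dz":0,"wx":0,"wy":0,"wz":-1,"jaw":1},{"dx":0.8,"dy":-0.5,"dz":0,"wx":0,"wy":0,"wz":-1,"jaw":1}], "newtons": 50}}

```text
time: 0.6
tool_pos: [0.2923, -0.4884, 0.2306]
tcp_rot: [-2.798, -1.427, -0.0]
wrist_force: [-0.0, 0.6, 0.7]
width: 0.996
```

Emit:
{"api": "apply_moves", "payload": {"targets": [{"dx":0.9,"dy":-0.3,"dz":0,"wx":0,"wy":0,"wz":-1,"jaw":1},{"dx":0.9,"dy":-0.2,"dz":0,"wx":0,"wy":0,"wz":-1,"jaw":1},{"dx":1,"dy":0,"dz":0,"wx":0,"wy":0,"wz":-1,"jaw":1},{"dx":1,"dy":0.2,"dz":0,"wx":0,"wy":0,"wz":-1,"jaw":1},{"dx":1,"dy":0.5,"dz":0,"wx":0,"wy":0,"wz":-1,"jaw":1}]}}

```text
time: 1.1
tool_pos: [0.3574, -0.3545, 0.2308]
tcp_rot: [-2.334, -2.102, 0.0]
wrist_force: [0.2, -0.3, 0.0]
width: 1.001
```

Emit:
{"api": "apply_moves", "payload": {"targets": [{"dx":1,"dy":0.3,"dz":0,"wx":0,"wy":0,"wz":-1,"jaw":1},{"dx":1,"dy":0.3,"dz":0,"wx":0,"wy":0,"wz":0,"jaw":1},{"dx":1,"dy":0.3,"dz":0,"wx":0,"wy":0,"wz":0,"jaw":1},{"dx":1,"dy":0.3,"dz":0,"wx":0,"wy":0,"wz":0,"jaw":1},{"dx":1,"dy":0.3,"dz":0,"wx":0,"wy":0,"wz":0,"jaw":1}]}}

```text
time: 1.6
tool_pos: [0.4062, -0.2058, 0.2309]
tcp_rot: [-2.225, -2.217, 0.0]
wrist_force: [0.4, 0.5, 0.9]
width: 0.998
```

Emit:
{"api": "apply_moves", "payload": {"targets": [{"dx":1,"dy":0.2,"dz":0,"wx":0,"wy":0,"wz":0,"jaw":1},{"dx":1,"dy":0.2,"dz":0,"wx":0,"wy":0,"wz":0,"jaw":1},{"dx":1,"dy":0.2,"dz":0,"wx":0,"wy":0,"wz":0,"jaw":1},{"dx":1,"dy":0.2,"dz":0,"wx":0,"wy":0,"wz":0,"jaw":1},{"dx":1,"dy":0.2,"dz":0,"wx":0,"wy":0,"wz":0,"jaw":1}]}}

```text
time: 2.1
tool_pos: [0.4365, -0.056, 0.2309]
tcp_rot: [-2.225, -2.218, 0.001]
wrist_force: [0.3, 1.4, -0.0]
width: 1.002
```

```bash
cat >> h.py <<'E'
def wrist(name):
    from workcell import bot,cams
    s=bot.read_state();c=cams.read_camera("wrist")
    T=np.eye(4);T[:3,:3]=R.from_rotvec(s["tcp_rot"]).as_matrix();T[:3,3]=s["tool_pos"]
    C=T@c["T_tool_cam"];c["eye"]=C[:3,3];c["rotation"]=C[:3,:3]
    np.savez(name+".npz",**c);cv2.imwrite("pics/"+name+".png",c["color"][:,:,::-1])
    return s,c
E
python3 - <<'E'
from h import *
s,c=wrist("w1");print(s["tool_pos"],c["T_tool_cam"])
E
```

```text
[ 0.4364986  -0.05599745  0.23088889] [[ 6.63878897e-04 -9.48991802e-01 -3.15300046e-01  7.99947865e-02]
 [ 9.99999613e-01  4.47774348e-04  7.57831966e-04  8.59894523e-04]
 [-5.77993050e-04 -3.15300427e-01  9.48991731e-01 -1.43125657e-01]
 [ 0.00000000e+00  0.00000000e+00  0.00000000e+00  1.00000000e+00]]
```

View pics/w1.png

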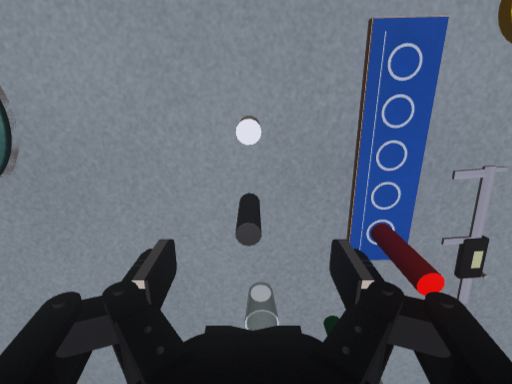

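The wrist view shows white at (248,131), grey's top at (248,234), red's top at (430,283), and the free rings at (406,61), (398,111), (391,155) and (386,195).

```bash
python3 - <<'E'
from h import *
t=dict(np.load("w1.npz"));W=cloud(t)
for n,(u,v),h in [("white",(248,131),.064),("grey",(248,234),.101),("red",(430,283),.132)]:
    w=W[v-18:v+19,u-18:u+19].reshape(-1,3); m=abs(w[:,2]-h)<.006
    print(n,m.sum(),w[m].mean(0),w[m].max(0)-w[m].min(0))
g=cv2.cvtColor(t["color"],cv2.COLOR_RGB2HSV)
b=cv2.inRange(g,(0,0,140),(180,110,255)); b[:,:365]=0;b[:,440:]=0
n,l,st,ce=cv2.connectedComponentsWithStats(b)
for i in range(1,n):
    if st[i,4]>30:
        q=np.argwhere(l==i)[:,::-1]; p=np.array([onplane(t,x,.012) for x in q]); cc,r=circ(p); print(st[i],ce[i],cc,r)
E
```

```text
white 541 [ 0.43227649 -0.01168661  0.06467469] [0.02960286 0.02924516 0.00919848]
grey 530 [ 0.43205964 -0.12041912  0.10138686] [0.0284707  0.03005288 0.00877517]
red 599 [ 0.62508685 -0.16294612  0.13208987] [0.02989474 0.02904384 0.00895157]
[365   0  75  18 902] [402.17738359   7.90465632] [0.61120676 0.12753094] 0.02665801474391687
[378  31   8  64  66] [381.43939394  61.95454545] [0.63095566 0.06561003] 0.04082434780346813
[388  43  35  38 338] [404.40236686  61.12130178] [0.62414746 0.06647658] 0.01937903296072867
[431  70   9  67 266] [436.80451128 107.82706767] [0.70761688 0.01978322] 0.03848116871875613
[381  94  33  34 285] [397.1754386  110.19298246] [0.62507516 0.00834038] 0.01936932205690311
[376 140  31  31 249] [390.96385542 154.85542169] [ 0.62616637 -0.049774  ] 0.019379691573681548
[429 140  11  12  45] [433.95555556 145.42222222] [ 0.68164385 -0.03691613] 0.005316739657597704
[424 148  13  22 103] [429.51456311 158.80582524] [ 0.67947619 -0.05496688] 0.008597652669805163
[422 177  18  25 207] [430.13043478 189.28985507] [ 0.69157551 -0.09826481] 0.010994418875366
[... 550 characters left out ...]
.17955732] 0.012163741234008065
[427 239  13  11  54] [434.7037037  243.57407407] [ 0.71288708 -0.18721056] 0.007044196918533143
[374 260  14   9  44] [380.22727273 263.86363636] [ 0.6360037  -0.22002589] 0.006670150048330922
[365 281   8   7  36] [367.38888889 283.30555556] [ 0.62195463 -0.2585569 ] 0.0047558814587336205
[395 347  23  20 171] [407.22807018 356.29239766] [ 0.70980689 -0.41794613] 0.01715398230958143
[388 354   9  10  33] [392.18181818 357.72727273] [ 0.68874277 -0.41999038] 0.007376404890549935
[391 359  11  13  53] [395.11320755 365.58490566] [ 0.69860723 -0.43558378] 0.010084192833788643
[410 371  12  10  40] [413.925 376.35 ] [ 0.73584801 -0.46111257] 0.008416646001728317
```

Emit:
{"api": "apply_moves", "payload": {"targets": [{"dx":1,"dy":0,"dz":0,"wx":0,"wy":0,"wz":0,"jaw":1},{"dx":1,"dy":0,"dz":0,"wx":0,"wy":0,"wz":0,"jaw":1},{"dx":1,"dy":0,"dz":0,"wx":0,"wy":0,"wz":0,"jaw":1},{"dx":1,"dy":0,"dz":0,"wx":0,"wy":0,"wz":0,"jaw":1},{"dx":0,"dy":0,"dz":0,"wx":0,"wy":0,"wz":0,"jaw":1}]}}

```text
time: 2.65
tool_pos: [0.4367, 0.0652, 0.2309]
tcp_rot: [-2.22, -2.221, -0.001]
wrist_force: [-0.7, -1.2, -0.6]
width: 0.999
```

```bash
python3 - <<'E'
from h import *
s,c=wrist("w2");print(s["tool_pos"])
W=cloud(c);g=cv2.cvtColor(c["color"],cv2.COLOR_RGB2HSV)
m=(abs(W[...,2]-.017)<.005)&(np.hypot(W[...,0]-.45,W[...,1]-.157)<.03)
print(m.sum(),W[m].mean(0),W[m].max(0)-W[m].min(0))
b=cv2.inRange(g,(0,0,140),(180,110,255))
n,l,st,ce=cv2.connectedComponentsWithStats(b)
for i in range(1,n):
    if 60<st[i,4]<900 and abs(ce[i,0]-390)<100:
        q=np.argwhere(l==i)[:,::-1]; p=np.array([onplane(c,x,.012) for x in q]); cc,r=circ(p); print(st[i],ce[i],cc,r)
E
```

```text
[0.43670361 0.06522385 0.2309323 ]
460 [0.4490833  0.1559931  0.01772247] [0.02752702 0.029365   0.00577264]
[372  28  20  16 135] [381.99259259  35.93333333] [0.59126268 0.21796828] 0.0076146756662925094
[468  48  11   9  62] [473.79032258  51.62903226] [0.70531216 0.19915609] 0.004421226991676467
[354  57   9  19  64] [358.609375  64.953125] [0.56585683 0.18464703] 0.006205079075748181
[433  77  14  15  67] [439.11940299  84.94029851] [0.67180099 0.16382206] 0.006445444595396432
[368  83  37  25 219] [386.79908676  95.88127854] [0.6052126 0.1524409] 0.014721673699484534
[412 103  16  15  98] [418.84693878 109.92857143] [0.65345392 0.13124523] 0.006327879248615696
[374 145  31  30 247] [388.69230769 159.10931174] [0.62433692 0.06619819] 0.019353971682048283
[436 148  19  17 116] [444.31034483 155.93103448] [0.69966866 0.07190534] 0.00785020518897266
[425 157  14  23 109] [430.4587156 168.       ] [0.68175595 0.05448005] 0.008881224721473319
[445 156  12  15  81] [450.45679012 163.20987654] [0.71009694 0.06144797] 0.006394122006142401
[449 169  15  17 102] [456.49019608 176.34313725] [0.72283209 0.0418682 ] 0.008658520440956921
[369 186  29  28 214] [382.85981308 199.06074766] [0.6254139  0.00793423] 0.019398129326331646
[364 223  29  26 192] [377.625      235.21354167] [ 0.62644994 -0.05022558] 0.019430083922833782
[436 245  48  56 689] [460.5616836  265.33381713] [ 0.75080445 -0.11268451] 0.03757818988418329
[370 257  17  20  71] [380.42253521 263.54929577] [ 0.6279665  -0.10814818] 0.01905839874288836
```

View pics/w2.png

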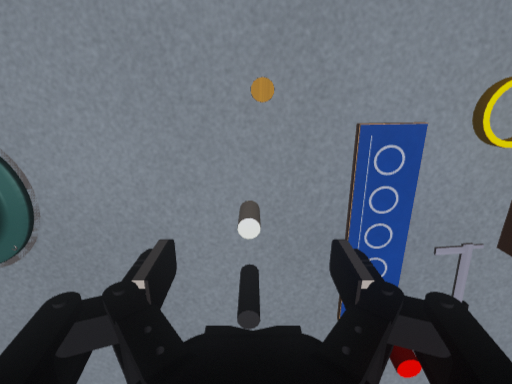

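Brass measures (0.449, 0.156), and the two cameras agree within 2 mm. The ring positions also agree within 2 mm, with the right 58 mm spacing and radius. I'm descending on the brass.

Emit:
{"api": "apply_moves", "payload": {"targets": [{"dx":0.6,"dy":0.1,"dz":1,"wx":0,"wy":0,"wz":0,"jaw":1},{"dx":0.6,"dy":0.1,"dz":1,"wx":0,"wy":0,"wz":0,"jaw":1},{"dx":0.6,"dy":0.1,"dz":1,"wx":0,"wy":0,"wz":0,"jaw":1},{"dx":0.6,"dy":0.1,"dz":1,"wx":0,"wy":0,"wz":0,"jaw":1},{"dx":0.6,"dy":0,"dz":1,"wx":0,"wy":0,"wz":0,"jaw":1}]}}

```text
time: 3.2
tool_pos: [0.45, 0.1521, 0.0802]
tcp_rot: [2.226, 2.216, 0.0]
wrist_force: [0.1, 0.4, -0.4]
width: 1.0
```

Emit:
{"api": "apply_moves", "payload": {"targets": [{"dx":0,"dy":0,"dz":0.8,"wx":0,"wy":0,"wz":0,"jaw":0.8},{"dx":0,"dy":0,"dz":0.6,"wx":0,"wy":0,"wz":0,"jaw":0.6},{"dx":0,"dy":0,"dz":0.4,"wx":0,"wy":0,"wz":0,"jaw":0.6},{"dx":0,"dy":0,"dz":0.4,"wx":0,"wy":0,"wz":0,"jaw":0.6},{"dx":0,"dy":0,"dz":0.1,"wx":0,"wy":0,"wz":0,"jaw":0.6}]}}

```text
time: 3.7
tool_pos: [0.4489, 0.1519, 0.0112]
tcp_rot: [-2.225, -2.217, 0.003]
wrist_force: [-0.6, 0.3, 0.1]
width: 0.597
```

Emit:
{"api": "apply_moves", "payload": {"targets": [{"dx":0.13,"dy":0,"dz":0.25,"wx":0,"wy":0,"wz":0,"jaw":0.6},{"dx":0,"dy":0,"dz":0,"wx":0,"wy":0,"wz":0,"jaw":0.2},{"dx":0,"dy":0,"dz":0,"wx":0,"wy":0,"wz":0,"jaw":0.2},{"dx":0,"dy":0,"dz":0,"wx":0,"wy":0,"wz":0,"jaw":0.2},{"dx":0,"dy":0,"dz":0,"wx":0,"wy":0,"wz":0,"jaw":0.2}], "newtons": 50}}

```text
time: 4.2
tool_pos: [0.45, 0.1568, 0.0053]
tcp_rot: [2.224, 2.218, 0.002]
wrist_force: [-0.2, 1.1, 1.3]
width: 0.321
```

Emit:
{"api": "apply_moves", "payload": {"targets": [{"dx":0,"dy":0,"dz":0,"wx":0,"wy":0,"wz":0,"jaw":0.2},{"dx":0,"dy":0,"dz":-0.3,"wx":0,"wy":0,"wz":0,"jaw":0.2},{"dx":0,"dy":0,"dz":-0.5,"wx":0,"wy":0,"wz":0,"jaw":0.2},{"dx":0,"dy":0,"dz":-0.8,"wx":0,"wy":0,"wz":0,"jaw":0.2},{"dx":0,"dy":0,"dz":-0.8,"wx":0,"wy":0,"wz":0,"jaw":0.2}]}}

```text
time: 4.7
tool_pos: [0.4488, 0.1563, 0.0775]
tcp_rot: [-2.224, -2.218, 0.002]
wrist_force: [0.4, 0.6, -0.5]
width: 0.328
```

```bash
python3 - <<'E'
from h import *
s,c=wrist("w3");print(s["tool_pos"],s["width"])
W=cloud(c)
cv2.imwrite("pics/w3c.png",cv2.resize(c["color"][150:384,120:400][:,:,::-1],None,fx=2.5,fy=2.5,interpolation=cv2.INTER_CUBIC))
E
```

```text
[0.44876413 0.15634567 0.07750031] 0.32837729849320496
```

View pics/w3c.png

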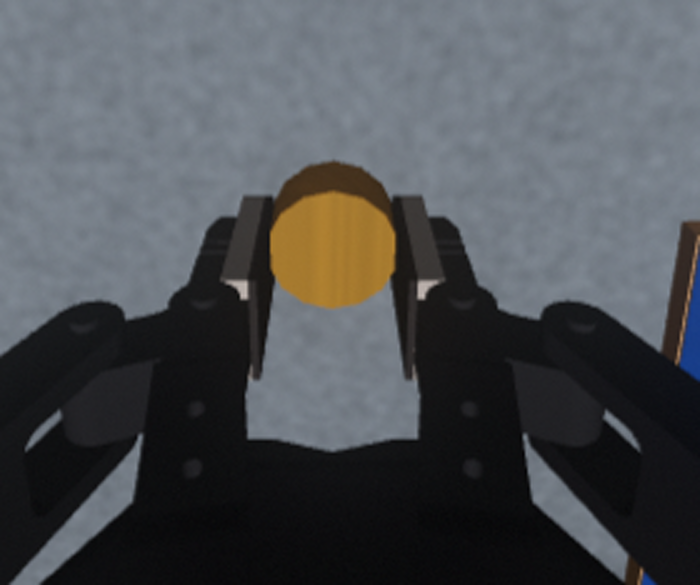

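The brass is held upright between the pads, with its top centred at about (253,249).

```bash
cat >> h.py <<'E'
def held(c,s,hue):
    g=cv2.cvtColor(c["color"],cv2.COLOR_RGB2HSV);W=cloud(c)
E
python3 - <<'E'
from h import *
c=dict(np.load("w3.npz"));W=cloud(c)
w=W[232:270,232:275].reshape(-1,3);print(W[249,253])
m=abs(w[:,2]-W[249,253,2])<.004
print(m.sum(),w[m].mean(0),w[m].max(0)-w[m].min(0))
E
```

```text
[0.44995976 0.15718079 0.08964952]
1585 [0.44992879 0.15654054 0.08988614] [0.02380365 0.02487372 0.00620535]
```

Emit:
{"api": "apply_moves", "payload": {"targets": [{"dx":-0.5,"dy":0.97,"dz":0,"wx":0,"wy":0,"wz":0,"jaw":0.2},{"dx":-0.5,"dy":0.97,"dz":0,"wx":0,"wy":0,"wz":0,"jaw":0.2},{"dx":-0.5,"dy":0.97,"dz":0,"wx":0,"wy":0,"wz":0,"jaw":0.2},{"dx":-0.5,"dy":0.97,"dz":0,"wx":0,"wy":0,"wz":0,"jaw":0.2},{"dx":-0.5,"dy":0.97,"dz":0,"wx":0,"wy":0,"wz":0,"jaw":0.2}]}}

```text
time: 5.25
tool_pos: [0.5956, 0.0804, 0.0768]
tcp_rot: [-2.225, -2.218, 0.0]
wrist_force: [-0.2, 0.4, -0.7]
width: 0.324
```

Emit:
{"api": "apply_moves", "payload": {"targets": [{"dx":-0.5,"dy":0.9,"dz":0.5,"wx":0,"wy":0,"wz":0,"jaw":0.2},{"dx":0,"dy":0,"dz":0.5,"wx":0,"wy":0,"wz":0,"jaw":0.2},{"dx":0,"dy":0,"dz":0.3,"wx":0,"wy":0,"wz":0,"jaw":0.2},{"dx":0,"dy":0,"dz":0,"wx":0,"wy":0,"wz":0,"jaw":0.2},{"dx":0,"dy":0,"dz":0,"wx":0,"wy":0,"wz":0,"jaw":0.2}]}}

```text
time: 5.75
tool_pos: [0.6202, 0.0666, 0.0372]
tcp_rot: [-2.223, -2.218, 0.002]
wrist_force: [-0.4, -0.3, -1.2]
width: 0.319
```

```bash
python3 - <<'E'
from h import *
s,c=wrist("w4");print(s["tool_pos"])
W=cloud(c);w=W[232:270,232:275].reshape(-1,3);print(W[249,253])
m=abs(w[:,2]-W[249,253,2])<.004
print(m.sum(),w[m].mean(0),w[m].max(0)-w[m].min(0))
E
```

```text
[0.62018545 0.06658304 0.03724618]
[0.62138771 0.06776168 0.04997283]
1578 [0.62131404 0.06671846 0.04957636] [0.02379824 0.02521656 0.00478318]
```

View pics/w4.png

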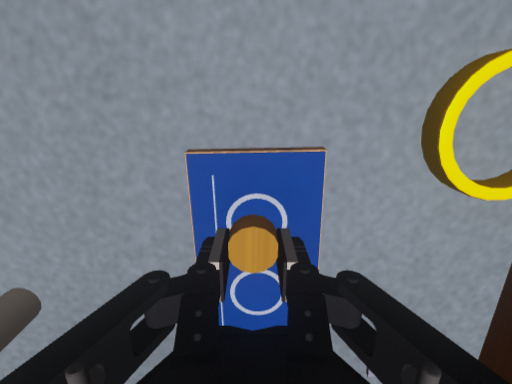

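Emit:
{"api": "apply_moves", "payload": {"targets": [{"dx":0.02,"dy":0.09,"dz":0.3,"wx":0,"wy":0,"wz":0,"jaw":0.2},{"dx":0,"dy":0,"dz":0.2,"wx":0,"wy":0,"wz":0,"jaw":0.2},{"dx":0,"dy":0,"dz":0.12,"wx":0,"wy":0,"wz":0,"jaw":0.2},{"dx":0,"dy":0,"dz":0,"wx":0,"wy":0,"wz":0,"jaw":0.2},{"dx":0,"dy":0,"dz":0,"wx":0,"wy":0,"wz":0,"jaw":0.2}]}}

```text
time: 6.3
tool_pos: [0.6242, 0.0666, 0.019]
tcp_rot: [-2.225, -2.218, 0.0]
wrist_force: [0.1, 0.3, -0.9]
width: 0.327
```

Emit:
{"api": "apply_moves", "payload": {"targets": [{"dx":0,"dy":0,"dz":0.06,"wx":0,"wy":0,"wz":0,"jaw":0.2},{"dx":0,"dy":0,"dz":0,"wx":0,"wy":0,"wz":0,"jaw":0.4},{"dx":0,"dy":0,"dz":0,"wx":0,"wy":0,"wz":0,"jaw":0.6},{"dx":0,"dy":0,"dz":0,"wx":0,"wy":0,"wz":0,"jaw":0.6},{"dx":0,"dy":0,"dz":-0.5,"wx":0,"wy":0,"wz":0,"jaw":0.6}]}}

```text
time: 6.8
tool_pos: [0.6223, 0.0665, 0.0307]
tcp_rot: [-2.223, -2.216, 0.006]
wrist_force: [-0.5, 0.1, 0.2]
width: 0.6
```

Emit:
{"api": "apply_moves", "payload": {"targets": [{"dx":0,"dy":0,"dz":-1,"wx":0,"wy":0,"wz":0,"jaw":0.7},{"dx":0,"dy":0,"dz":-1,"wx":0,"wy":0,"wz":0,"jaw":1},{"dx":0,"dy":0,"dz":-1,"wx":0,"wy":0,"wz":0,"jaw":1},{"dx":0,"dy":0,"dz":-1,"wx":0,"wy":0,"wz":0,"jaw":1},{"dx":-1,"dy":0,"dz":-1,"wx":0,"wy":0,"wz":0,"jaw":1}]}}

```text
time: 7.3
tool_pos: [0.6246, 0.039, 0.1853]
tcp_rot: [2.221, 2.221, 0.004]
wrist_force: [1.4, -0.3, 1.1]
width: 0.997
```

Emit:
{"api": "apply_moves", "payload": {"targets": [{"dx":-1,"dy":0,"dz":-0.9,"wx":0,"wy":0,"wz":0,"jaw":1},{"dx":-1,"dy":0,"dz":-0.5,"wx":0,"wy":0,"wz":0,"jaw":1},{"dx":-1,"dy":0,"dz":0,"wx":0,"wy":0,"wz":0,"jaw":1},{"dx":-1,"dy":0,"dz":0,"wx":0,"wy":0,"wz":0,"jaw":1},{"dx":0,"dy":0,"dz":0,"wx":0,"wy":0,"wz":0,"jaw":1}]}}

```text
time: 7.8
tool_pos: [0.6241, -0.0869, 0.2263]
tcp_rot: [2.227, 2.212, 0.0]
wrist_force: [-0.6, -0.3, 0.0]
width: 1.002
```

```bash
cat >> h.py <<'E'
def rings(c,u0=0,u1=512):
    g=cv2.cvtColor(c["color"],cv2.COLOR_RGB2HSV);b=cv2.inRange(g,(0,0,140),(180,110,255));b[:,:u0]=0;b[:,u1:]=0
    n,l,st,ce=cv2.connectedComponentsWithStats(b)
    for i in range(1,n):
        if st[i,4]>60:
            q=np.argwhere(l==i)[:,::-1]; p=np.array([onplane(c,x,.012) for x in q]); cc,r=circ(p)
            if abs(r-.0193)<.0008: print("ring",ce[i],cc,r)
def top(c,xy,z,r=.03):
    W=cloud(c);m=(abs(W[...,2]-z)<.005)&(np.hypot(W[...,0]-xy[0],W[...,1]-xy[1])<r)
    print("top",xy,m.sum(),W[m].mean(0).round(4),np.ptp(W[m],axis=0).round(4))
E
python3 - <<'E'
from h import *
s,c=wrist("w5");print(s["tool_pos"],s["width"])
rings(c);top(c,(.624,.067),.029)
E
```

```text
[ 0.62405378 -0.08691887  0.22625661] 1.0019076297245273
ring [249.84636872  32.69273743] [0.62368295 0.06660179] 0.01943400265137135
ring [251.45201238  84.59752322] [0.62466603 0.00829569] 0.01936938420692933
ring [252.49253731 132.25373134] [ 0.62566969 -0.04981959] 0.01926566488374854
ring [253.51898734 175.        ] [ 0.6266693  -0.10805137] 0.019387318266484637
ring [254.14184397 208.91489362] [ 0.62763669 -0.16608682] 0.0193548849716962
top (0.624, 0.067) 636 [0.6254 0.0654 0.0295] [0.028  0.0293 0.008 ]
```

View pics/w5.png

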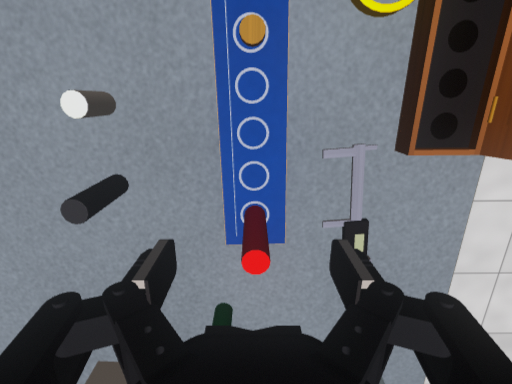

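Brass is on the end ring within about 2 mm, seen at (252,28) inside the ring at (250,32). Next is green.

Emit:
{"api": "apply_moves", "payload": {"targets": [{"dx":-1,"dy":-0.2,"dz":0,"wx":0,"wy":0,"wz":0,"jaw":1},{"dx":-1,"dy":-0.2,"dz":0,"wx":0,"wy":0,"wz":0,"jaw":1},{"dx":-1,"dy":-0.2,"dz":0,"wx":0,"wy":0,"wz":0,"jaw":1},{"dx":-1,"dy":-0.2,"dz":0,"wx":0,"wy":0,"wz":0,"jaw":1},{"dx":-1,"dy":-0.2,"dz":0,"wx":0,"wy":0,"wz":0,"jaw":1}]}}

```text
time: 8.35
tool_pos: [0.5935, -0.233, 0.2251]
tcp_rot: [2.223, 2.219, 0.001]
wrist_force: [-0.5, 0.6, -0.0]
width: 0.998
```

Emit:
{"api": "apply_moves", "payload": {"targets": [{"dx":-1,"dy":-0.3,"dz":0.2,"wx":0,"wy":0,"wz":0,"jaw":1},{"dx":-1,"dy":-0.3,"dz":0.5,"wx":0,"wy":0,"wz":0,"jaw":1},{"dx":-1,"dy":0,"dz":0.7,"wx":0,"wy":0,"wz":0,"jaw":1},{"dx":-0.5,"dy":0,"dz":0.8,"wx":0,"wy":0,"wz":0,"jaw":1},{"dx":0,"dy":0,"dz":0,"wx":0,"wy":0,"wz":0,"jaw":1}]}}

```text
time: 8.85
tool_pos: [0.573, -0.3377, 0.1546]
tcp_rot: [-2.222, -2.212, 0.002]
wrist_force: [-1.4, 0.0, 0.8]
width: 0.998
```

```bash
python3 - <<'E'
from h import *
s,c=wrist("w6");print(s["tool_pos"],s["width"])
top(c,(.574,-.343),.052)
E
```

```text
[ 0.57296523 -0.337739    0.15455449] 0.9977144227712236
top (0.574, -0.343) 715 [ 0.5742 -0.3458  0.0526] [0.0284 0.0291 0.008 ]
```

View pics/w6.png

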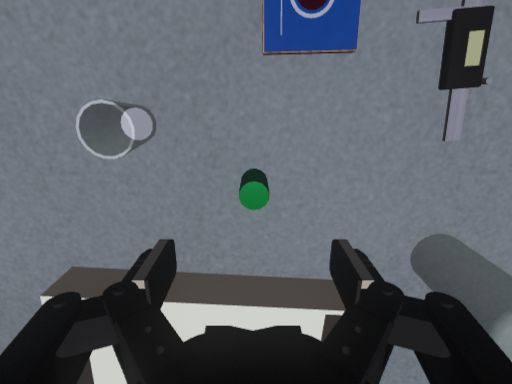

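Green is at (254,195), measured (0.574, −0.346). The tray edge behind it is well clear.

Emit:
{"api": "apply_moves", "payload": {"targets": [{"dx":-0.27,"dy":0.03,"dz":0.9,"wx":0,"wy":0,"wz":0,"jaw":0.9},{"dx":0,"dy":0,"dz":1,"wx":0,"wy":0,"wz":0,"jaw":0.7},{"dx":0,"dy":0,"dz":1,"wx":0,"wy":0,"wz":0,"jaw":0.7},{"dx":0,"dy":0,"dz":1,"wx":0,"wy":0,"wz":0,"jaw":0.7},{"dx":0,"dy":0,"dz":0.7,"wx":0,"wy":0,"wz":0,"jaw":0.7}]}}

```text
time: 9.4
tool_pos: [0.5768, -0.3443, 0.0203]
tcp_rot: [-2.223, -2.219, -0.001]
wrist_force: [1.2, 0.2, -0.4]
width: 0.705
```

Emit:
{"api": "apply_moves", "payload": {"targets": [{"dx":0,"dy":0,"dz":0,"wx":0,"wy":0,"wz":0,"jaw":0.5},{"dx":0,"dy":0,"dz":0,"wx":0,"wy":0,"wz":0,"jaw":0.2},{"dx":0,"dy":0,"dz":0,"wx":0,"wy":0,"wz":0,"jaw":0.2},{"dx":0,"dy":0,"dz":0,"wx":0,"wy":0,"wz":0,"jaw":0.2},{"dx":0,"dy":0,"dz":0,"wx":0,"wy":0,"wz":0,"jaw":0.2}]}}

```text
time: 9.9
tool_pos: [0.5771, -0.3469, 0.0222]
tcp_rot: [2.223, 2.216, 0.001]
wrist_force: [-0.0, -0.7, 2.9]
width: 0.333
```

Emit:
{"api": "apply_moves", "payload": {"targets": [{"dx":0,"dy":0,"dz":-0.5,"wx":0,"wy":0,"wz":0,"jaw":0.2},{"dx":0,"dy":0,"dz":-1,"wx":0,"wy":0,"wz":0,"jaw":0.2},{"dx":0,"dy":0,"dz":-1,"wx":0,"wy":0,"wz":0,"jaw":0.2},{"dx":0,"dy":0,"dz":-1,"wx":0,"wy":0,"wz":0,"jaw":0.2},{"dx":0,"dy":0,"dz":-1,"wx":0,"wy":0,"wz":0,"jaw":0.2}]}}

```text
time: 10.4
tool_pos: [0.576, -0.3465, 0.158]
tcp_rot: [2.224, 2.217, 0.0]
wrist_force: [0.8, -0.9, -1.1]
width: 0.336
```

Emit:
{"api": "apply_moves", "payload": {"targets": [{"dx":0.5,"dy":0,"dz":-1,"wx":0,"wy":0,"wz":0,"jaw":0.2},{"dx":0.6,"dy":0,"dz":-1,"wx":0,"wy":0,"wz":0,"jaw":0.2},{"dx":1,"dy":0.1,"dz":-0.3,"wx":0,"wy":0,"wz":0,"jaw":0.2},{"dx":1,"dy":0.1,"dz":0,"wx":0,"wy":0,"wz":0,"jaw":0.2},{"dx":1,"dy":0.1,"dz":0,"wx":0,"wy":0,"wz":0,"jaw":0.2}]}}

```text
time: 10.9
tool_pos: [0.5857, -0.2228, 0.227]
tcp_rot: [2.224, 2.215, 0.002]
wrist_force: [-0.2, 0.2, -0.5]
width: 0.335
```

```bash
python3 - <<'E'
from h import *
s,c=wrist("w7");print(s["tool_pos"],s["width"])
t=s["tool_pos"]
top(c,t[:2],t[2]+.033)
E
```

```text
[ 0.58572489 -0.22275764  0.22695064] 0.3346535978430944
top [ 0.58572489 -0.22275764] 3186 [ 0.5864 -0.2216  0.258 ] [0.0557 0.0302 0.01  ]
```

View pics/w7.png

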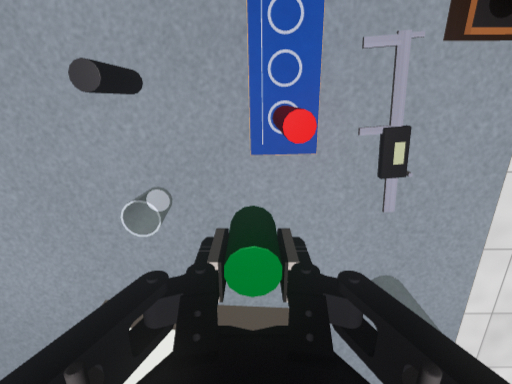

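Emit:
{"api": "apply_moves", "payload": {"targets": [{"dx":1,"dy":0.2,"dz":0,"wx":0,"wy":0,"wz":0,"jaw":0.2},{"dx":1,"dy":0.2,"dz":0,"wx":0,"wy":0,"wz":0,"jaw":0.2},{"dx":1,"dy":0.2,"dz":0,"wx":0,"wy":0,"wz":0,"jaw":0.2},{"dx":1,"dy":0.2,"dz":0,"wx":0,"wy":0,"wz":0,"jaw":0.2},{"dx":1,"dy":0.2,"dz":0,"wx":0,"wy":0,"wz":0,"jaw":0.2}]}}

```text
time: 11.45
tool_pos: [0.6159, -0.0725, 0.2257]
tcp_rot: [2.225, 2.217, 0.001]
wrist_force: [-0.1, 0.5, 0.0]
width: 0.335
```

Emit:
{"api": "apply_moves", "payload": {"targets": [{"dx":1,"dy":0.2,"dz":0.5,"wx":0,"wy":0,"wz":0,"jaw":0.2},{"dx":1,"dy":0.1,"dz":0.8,"wx":0,"wy":0,"wz":0,"jaw":0.2},{"dx":0.6,"dy":0,"dz":1,"wx":0,"wy":0,"wz":0,"jaw":0.2},{"dx":0,"dy":0,"dz":1,"wx":0,"wy":0,"wz":0,"jaw":0.2},{"dx":0,"dy":0,"dz":1,"wx":0,"wy":0,"wz":0,"jaw":0.2}]}}

```text
time: 11.95
tool_pos: [0.6255, 0.0053, 0.0958]
tcp_rot: [2.222, 2.219, 0.002]
wrist_force: [-0.2, 0.9, 0.3]
width: 0.334
```

Emit:
{"api": "apply_moves", "payload": {"targets": [{"dx":0.1,"dy":0,"dz":0.8,"wx":0,"wy":0,"wz":0,"jaw":0.2},{"dx":0,"dy":0,"dz":0.7,"wx":0,"wy":0,"wz":0,"jaw":0.2},{"dx":0,"dy":0,"dz":0.4,"wx":0,"wy":0,"wz":0,"jaw":0.2},{"dx":0,"dy":0,"dz":0,"wx":0,"wy":0,"wz":0,"jaw":0.2},{"dx":0,"dy":0,"dz":0,"wx":0,"wy":0,"wz":0,"jaw":0.2}]}}

```text
time: 12.45
tool_pos: [0.6258, 0.0073, 0.0395]
tcp_rot: [2.224, 2.217, 0.001]
wrist_force: [0.1, 0.1, -0.4]
width: 0.336
```

```bash
python3 - <<'E'
from h import *
s,c=wrist("w8");t=s["tool_pos"];print(t,s["width"],s["wrist_force"])
W=cloud(c)
g=cv2.cvtColor(c["color"],cv2.COLOR_RGB2HSV);m=cv2.inRange(g,(55,150,90),(85,255,255))>0
print(m.sum(),np.median(W[m],0),W[m].mean(0),np.ptp(W[m],axis=0))
E
```

```text
[0.62583645 0.00733127 0.03947455] 0.3359653809629494 [ 0.14770135  0.13125987 -0.40203895]
2308 [0.62691584 0.00695634 0.0699813 ] [0.62676557 0.0071428  0.07040359] [0.02847361 0.09593727 0.114725  ]
```

View pics/w8.png

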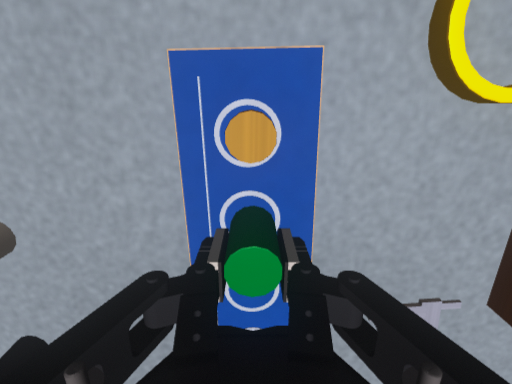

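Emit:
{"api": "apply_moves", "payload": {"targets": [{"dx":0.05,"dy":-0.05,"dz":0.1,"wx":0,"wy":0,"wz":0,"jaw":0.2},{"dx":0,"dy":0,"dz":0.08,"wx":0,"wy":0,"wz":0,"jaw":0.2},{"dx":0,"dy":0,"dz":0.02,"wx":0,"wy":0,"wz":0,"jaw":0.2},{"dx":0,"dy":0,"dz":0,"wx":0,"wy":0,"wz":0,"jaw":0.2},{"dx":0,"dy":0,"dz":0,"wx":0,"wy":0,"wz":0,"jaw":0.2}]}}

```text
time: 13.0
tool_pos: [0.6244, 0.0091, 0.0342]
tcp_rot: [2.224, 2.217, 0.002]
wrist_force: [-2.1, 1.6, 6.4]
width: 0.337
```

Emit:
{"api": "apply_moves", "payload": {"targets": [{"dx":0,"dy":0,"dz":0,"wx":0,"wy":0,"wz":0,"jaw":0.45},{"dx":0,"dy":0,"dz":0,"wx":0,"wy":0,"wz":0,"jaw":0.6},{"dx":0,"dy":0,"dz":0,"wx":0,"wy":0,"wz":0,"jaw":0.7},{"dx":0,"dy":0,"dz":-0.5,"wx":0,"wy":0,"wz":0,"jaw":0.7},{"dx":0,"dy":0,"dz":-1,"wx":0,"wy":0,"wz":0,"jaw":0.8}]}}

```text
time: 13.5
tool_pos: [0.6209, 0.0091, 0.0754]
tcp_rot: [-2.222, -2.215, 0.007]
wrist_force: [0.4, 0.7, 0.6]
width: 0.797
```

Emit:
{"api": "apply_moves", "payload": {"targets": [{"dx":0,"dy":0,"dz":-1,"wx":0,"wy":0,"wz":0,"jaw":1},{"dx":0,"dy":0,"dz":-1,"wx":0,"wy":0,"wz":0,"jaw":1},{"dx":0,"dy":-1,"dz":-1,"wx":0,"wy":0,"wz":0,"jaw":1},{"dx":0,"dy":-1,"dz":-1,"wx":0,"wy":0,"wz":0,"jaw":1},{"dx":0,"dy":-1,"dz":0,"wx":0,"wy":0,"wz":0,"jaw":1}]}}

```text
time: 14.0
tool_pos: [0.5363, 0.0092, 0.2039]
tcp_rot: [2.22, 2.213, 0.011]
wrist_force: [1.1, -0.2, 0.8]
width: 0.999
```

Emit:
{"api": "apply_moves", "payload": {"targets": [{"dx":-0.6,"dy":-1,"dz":0,"wx":0,"wy":0,"wz":0,"jaw":1},{"dx":-0.6,"dy":-1,"dz":0,"wx":0,"wy":0,"wz":0,"jaw":1},{"dx":-0.6,"dy":-1,"dz":0,"wx":0,"wy":0,"wz":0,"jaw":1},{"dx":-0.6,"dy":-0.4,"dz":0,"wx":0,"wy":0,"wz":0,"jaw":1},{"dx":0,"dy":0,"dz":0,"wx":0,"wy":0,"wz":0,"jaw":1}]}}

```text
time: 14.5
tool_pos: [0.43, -0.0637, 0.1983]
tcp_rot: [2.226, 2.214, 0.0]
wrist_force: [0.5, 0.4, 0.1]
width: 0.998
```

```bash
python3 - <<'E'
from h import *
s,c=wrist("w9");t=s["tool_pos"];print(t,s["width"])
top(c,(.624,.066),.029);top(c,(.625,.008),.064);top(c,(.432,-.0115),.064);rings(c)
E
```

```text
[ 0.43001055 -0.06366506  0.19834152] 0.9978442804908364
top (0.624, 0.066) 777 [0.6239 0.0657 0.0294] [0.0304 0.0296 0.0079]
top (0.625, 0.008) 825 [0.6234 0.0077 0.0644] [0.0302 0.0298 0.0081]
top (0.432, -0.0115) 682 [ 0.4323 -0.0116  0.0646] [0.0294 0.0289 0.0055]
ring [420.95483871  49.92580645] [0.62417886 0.0665413 ] 0.019399005153505525
ring [412.20392157 103.16470588] [0.62520833 0.00837612] 0.019392608243861832
ring [409.84262295 153.07540984] [ 0.62625718 -0.04978727] 0.019415891694340753
ring [402.36964981 197.02723735] [ 0.62732502 -0.10796349] 0.01940893329857608
ring [133.34334764 241.59656652] [ 0.26358792 -0.16888671] 0.018738166517309775
ring [392.90566038 233.78616352] [ 0.62821889 -0.16610582] 0.019382866174258204
```

View pics/w9.png

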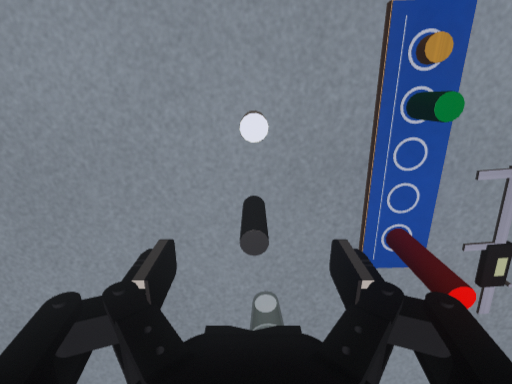

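Brass and green are both on their rings within 2 mm. White is at (254,127), measured (0.432, −0.012).

Emit:
{"api": "apply_moves", "payload": {"targets": [{"dx":0.9,"dy":0.07,"dz":0.8,"wx":0,"wy":0,"wz":0,"jaw":1},{"dx":0.85,"dy":0,"dz":1,"wx":0,"wy":0,"wz":0,"jaw":1},{"dx":0,"dy":0,"dz":1,"wx":0,"wy":0,"wz":0,"jaw":0.8},{"dx":0,"dy":0,"dz":1,"wx":0,"wy":0,"wz":0,"jaw":0.7},{"dx":0,"dy":0,"dz":1,"wx":0,"wy":0,"wz":0,"jaw":0.7}]}}

```text
time: 15.05
tool_pos: [0.4351, -0.0088, 0.0529]
tcp_rot: [2.223, 2.219, 0.002]
wrist_force: [0.1, -0.2, 0.7]
width: 0.702
```

Emit:
{"api": "apply_moves", "payload": {"targets": [{"dx":0,"dy":0,"dz":0.8,"wx":0,"wy":0,"wz":0,"jaw":0.7},{"dx":0,"dy":0,"dz":0,"wx":0,"wy":0,"wz":0,"jaw":0.5},{"dx":0,"dy":0,"dz":0,"wx":0,"wy":0,"wz":0,"jaw":0.2},{"dx":0,"dy":0,"dz":0,"wx":0,"wy":0,"wz":0,"jaw":0.2},{"dx":0,"dy":0,"dz":0,"wx":0,"wy":0,"wz":0,"jaw":0.2}]}}

```text
time: 15.55
tool_pos: [0.4354, -0.0099, 0.031]
tcp_rot: [2.223, 2.216, 0.003]
wrist_force: [0.1, 0.4, -0.7]
width: 0.337
```

Emit:
{"api": "apply_moves", "payload": {"targets": [{"dx":0,"dy":0,"dz":0,"wx":0,"wy":0,"wz":0,"jaw":0.2},{"dx":0,"dy":0,"dz":-0.5,"wx":0,"wy":0,"wz":0,"jaw":0.2},{"dx":0,"dy":0,"dz":-1,"wx":0,"wy":0,"wz":0,"jaw":0.2},{"dx":0,"dy":0,"dz":-1,"wx":0,"wy":0,"wz":0,"jaw":0.2},{"dx":0,"dy":0,"dz":-1,"wx":0,"wy":0,"wz":0,"jaw":0.2}]}}

```text
time: 16.05
tool_pos: [0.4336, -0.0099, 0.136]
tcp_rot: [2.225, 2.217, 0.001]
wrist_force: [1.5, -0.2, -0.6]
width: 0.338
```

Emit:
{"api": "apply_moves", "payload": {"targets": [{"dx":-0.3,"dy":1,"dz":0,"wx":0,"wy":0,"wz":0,"jaw":0.2},{"dx":-0.3,"dy":1,"dz":0,"wx":0,"wy":0,"wz":0,"jaw":0.2},{"dx":-0.3,"dy":1,"dz":0,"wx":0,"wy":0,"wz":0,"jaw":0.2},{"dx":-0.3,"dy":1,"dz":0,"wx":0,"wy":0,"wz":0,"jaw":0.2},{"dx":-0.12,"dy":1,"dz":0,"wx":0,"wy":0,"wz":0,"jaw":0.2}]}}

```text
time: 16.55
tool_pos: [0.5849, -0.0509, 0.1351]
tcp_rot: [2.225, 2.216, 0.001]
wrist_force: [-0.8, 0.4, -0.4]
width: 0.338
```

Emit:
{"api": "apply_moves", "payload": {"targets": [{"dx":0,"dy":1,"dz":0,"wx":0,"wy":0,"wz":0,"jaw":0.2},{"dx":0,"dy":0.4,"dz":0.5,"wx":0,"wy":0,"wz":0,"jaw":0.2},{"dx":0,"dy":0,"dz":1,"wx":0,"wy":0,"wz":0,"jaw":0.2},{"dx":0,"dy":0,"dz":1,"wx":0,"wy":0,"wz":0,"jaw":0.2},{"dx":0,"dy":0,"dz":0,"wx":0,"wy":0,"wz":0,"jaw":0.2}]}}

```text
time: 17.05
tool_pos: [0.6214, -0.0497, 0.0548]
tcp_rot: [-2.22, -2.213, 0.009]
wrist_force: [-0.3, 0.5, -1.2]
width: 0.337
```

```bash
python3 - <<'E'
from h import *
s,c=wrist("w10");t=s["tool_pos"];print(t,s["width"],s["wrist_force"])
W=cloud(c)
for z in (.02,.027,.033,.039): top(c,t[:2],t[2]+z,.02)
E
```

```text
[ 0.62135116 -0.04968337  0.05476742] 0.3369389048331685 [-0.338531    0.53472222 -1.16960743]
top [ 0.62135116 -0.04968337] 656 [ 0.6212 -0.0402  0.075 ] [0.0349 0.0128 0.01  ]
top [ 0.62135116 -0.04968337] 755 [ 0.6214 -0.0404  0.0819] [0.0353 0.0252 0.01  ]
top [ 0.62135116 -0.04968337] 3202 [ 0.6223 -0.0492  0.0889] [0.0361 0.0301 0.01  ]
top [ 0.62135116 -0.04968337] 2836 [ 0.6219 -0.0505  0.0904] [0.0359 0.0301 0.01  ]
```

View pics/w10.png

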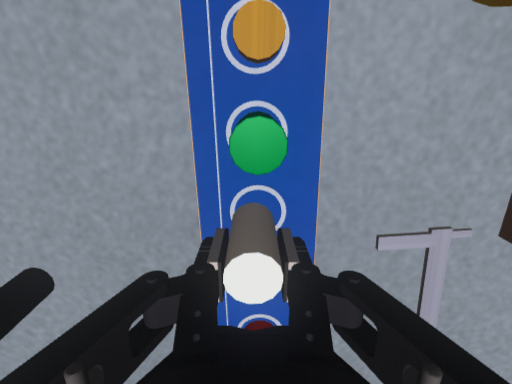

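Emit:
{"api": "apply_moves", "payload": {"targets": [{"dx":0,"dy":0.13,"dz":0.2,"wx":0,"wy":0,"wz":0,"jaw":0.2},{"dx":0,"dy":0,"dz":0.1,"wx":0,"wy":0,"wz":0,"jaw":0.2},{"dx":0,"dy":0,"dz":0.06,"wx":0,"wy":0,"wz":0,"jaw":0.2},{"dx":0,"dy":0,"dz":0,"wx":0,"wy":0,"wz":0,"jaw":0.2},{"dx":0,"dy":0,"dz":0,"wx":0,"wy":0,"wz":0,"jaw":0.2}]}}

```text
time: 17.6
tool_pos: [0.6298, -0.0501, 0.0493]
tcp_rot: [2.224, 2.218, 0.001]
wrist_force: [0.6, -0.7, 0.2]
width: 0.336
```

Emit:
{"api": "apply_moves", "payload": {"targets": [{"dx":0,"dy":0,"dz":0.03,"wx":0,"wy":0,"wz":0,"jaw":0.2},{"dx":0,"dy":0,"dz":0,"wx":0,"wy":0,"wz":0,"jaw":0.2},{"dx":0,"dy":0,"dz":0,"wx":0,"wy":0,"wz":0,"jaw":0.2},{"dx":0,"dy":0,"dz":0,"wx":0,"wy":0,"wz":0,"jaw":0.2}]}}

```text
time: 18.0
tool_pos: [0.6294, -0.0501, 0.0477]
tcp_rot: [-2.225, -2.218, -0.0]
wrist_force: [0.1, 0.2, -0.8]
width: 0.34
```

```bash
python3 - <<'E'
from h import *
s,c=wrist("w11");t=s["tool_pos"];print(t,s["tcp_rot"],s["wrist_force"])
for z in (.027,.033,.039): top(c,t[:2],t[2]+z,.02)
rings(c);top(c,(.6235,.008),.064)
E
```

```text
[ 0.62942501 -0.05008444  0.04770472] [-2.22490175e+00 -2.21796301e+00 -2.57847517e-05] [ 0.09771757  0.23812754 -0.84899071]
top [ 0.62942501 -0.05008444] 771 [ 0.6294 -0.0408  0.075 ] [0.0352 0.0254 0.01  ]
top [ 0.62942501 -0.05008444] 3200 [ 0.63   -0.0496  0.0819] [0.036  0.0303 0.01  ]
top [ 0.62942501 -0.05008444] 2860 [ 0.63   -0.0509  0.0833] [0.0359 0.0297 0.01  ]
ring [238.37303786  41.03047091] [0.62365489 0.06675819] 0.01948194144954807
ring [245.99488055 114.47440273] [0.62457089 0.0083182 ] 0.01946080143576059
ring [243.09494949 201.59191919] [ 0.62561897 -0.04988006] 0.019388340704042547
top (0.6235, 0.008) 3040 [0.6252 0.0084 0.0646] [0.029  0.0297 0.0078]
```

View pics/w11.png

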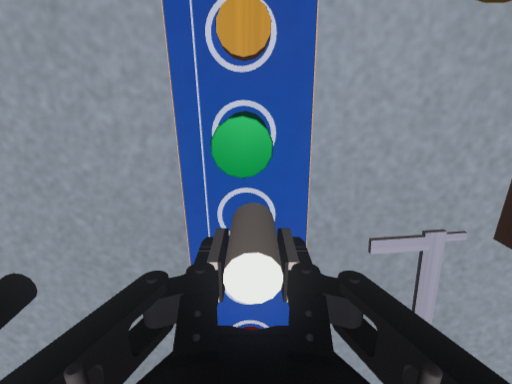

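Emit:
{"api": "apply_moves", "payload": {"targets": [{"dx":0,"dy":-0.14,"dz":0,"wx":0,"wy":0,"wz":0,"jaw":0.2},{"dx":0,"dy":0,"dz":0.1,"wx":0,"wy":0,"wz":0,"jaw":0.2},{"dx":0,"dy":0,"dz":0.06,"wx":0,"wy":0,"wz":0,"jaw":0.2},{"dx":0,"dy":0,"dz":0,"wx":0,"wy":0,"wz":0,"jaw":0.2},{"dx":0,"dy":0,"dz":0,"wx":0,"wy":0,"wz":0,"jaw":0.2}]}}

```text
time: 18.55
tool_pos: [0.6251, -0.0501, 0.0427]
tcp_rot: [-2.225, -2.218, 0.0]
wrist_force: [0.1, -0.2, -1.4]
width: 0.338
```

Emit:
{"api": "apply_moves", "payload": {"targets": [{"dx":0,"dy":0,"dz":0.04,"wx":0,"wy":0,"wz":0,"jaw":0.2},{"dx":0,"dy":0,"dz":0,"wx":0,"wy":0,"wz":0,"jaw":0.2},{"dx":0,"dy":0,"dz":0,"wx":0,"wy":0,"wz":0,"jaw":0.45},{"dx":0,"dy":0,"dz":0,"wx":0,"wy":0,"wz":0,"jaw":0.6},{"dx":0,"dy":0,"dz":0,"wx":0,"wy":0,"wz":0,"jaw":0.7}]}}

```text
time: 19.05
tool_pos: [0.6253, -0.0501, 0.0417]
tcp_rot: [2.225, 2.218, 0.0]
wrist_force: [-0.4, -0.0, -0.1]
width: 0.699
```

Emit:
{"api": "apply_moves", "payload": {"targets": [{"dx":0,"dy":0,"dz":-0.5,"wx":0,"wy":0,"wz":0,"jaw":0.7},{"dx":0,"dy":0,"dz":-1,"wx":0,"wy":0,"wz":0,"jaw":0.8},{"dx":0,"dy":0,"dz":-1,"wx":0,"wy":0,"wz":0,"jaw":1},{"dx":0,"dy":0,"dz":-1,"wx":0,"wy":0,"wz":0,"jaw":1},{"dx":0,"dy":-1,"dz":-1,"wx":0,"wy":0,"wz":0,"jaw":1}]}}

```text
time: 19.55
tool_pos: [0.5981, -0.0502, 0.1798]
tcp_rot: [2.222, 2.216, 0.005]
wrist_force: [-0.3, -0.8, 0.4]
width: 1.0
```

Emit:
{"api": "apply_moves", "payload": {"targets": [{"dx":-0.8,"dy":-1,"dz":-1,"wx":0,"wy":0,"wz":0,"jaw":1},{"dx":-0.8,"dy":-1,"dz":-0.5,"wx":0,"wy":0,"wz":0,"jaw":1},{"dx":-0.8,"dy":-1,"dz":0,"wx":0,"wy":0,"wz":0,"jaw":1},{"dx":-0.8,"dy":-1,"dz":0,"wx":0,"wy":0,"wz":0,"jaw":1},{"dx":-0.8,"dy":-1,"dz":0,"wx":0,"wy":0,"wz":0,"jaw":1}]}}

```text
time: 20.05
tool_pos: [0.4439, -0.1703, 0.2234]
tcp_rot: [2.223, 2.217, 0.001]
wrist_force: [1.1, -0.8, -0.6]
width: 1.004
```

```bash
python3 - <<'E'
from h import *
s,c=wrist("w12");t=s["tool_pos"];print(t,s["width"])
top(c,(.625,-.05),.076);top(c,(.432,-.12),.101);rings(c)
E
```

```text
[ 0.44389319 -0.17029892  0.22336525] 1.0043390130511642
top (0.625, -0.05) 877 [ 0.6246 -0.0527  0.0764] [0.0301 0.0296 0.0081]
top (0.432, -0.12) 735 [ 0.4321 -0.1215  0.1016] [0.0292 0.0297 0.0074]
ring [403.52631579  18.00526316] [0.62490258 0.00814292] 0.0190837810747027
ring [396.63485477  61.04564315] [ 0.62619476 -0.04950873] 0.01946881184096213
ring [395.43143813 111.73244147] [ 0.62711865 -0.1076254 ] 0.019402630572239617
ring [384.38983051 154.76271186] [ 0.62812478 -0.16570479] 0.019378566889415656
```

View pics/w12.png

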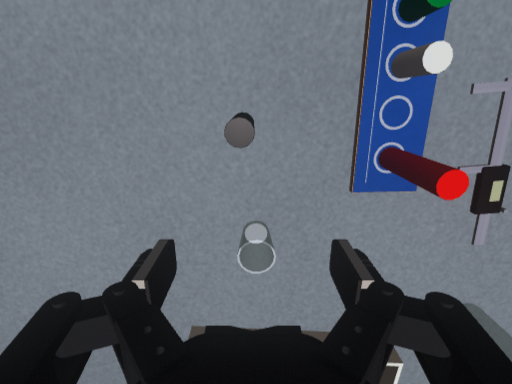

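White stands on the middle ring within about 3 mm, and grey is at (240,132), measured (0.432, −0.121). I'll grip grey high so the gripper body clears red.

Emit:
{"api": "apply_moves", "payload": {"targets": [{"dx":0.8,"dy":-0.2,"dz":0.8,"wx":0,"wy":0,"wz":0,"jaw":1},{"dx":0.8,"dy":-0.19,"dz":0.6,"wx":0,"wy":0,"wz":0,"jaw":1},{"dx":0,"dy":0,"dz":0.8,"wx":0,"wy":0,"wz":0,"jaw":1},{"dx":0,"dy":0,"dz":0.8,"wx":0,"wy":0,"wz":0,"jaw":0.8},{"dx":0,"dy":0,"dz":0.8,"wx":0,"wy":0,"wz":0,"jaw":0.7}]}}

```text
time: 20.6
tool_pos: [0.4339, -0.1214, 0.1082]
tcp_rot: [2.223, 2.217, 0.002]
wrist_force: [-0.0, -0.6, -0.2]
width: 0.709
```

Emit:
{"api": "apply_moves", "payload": {"targets": [{"dx":0,"dy":0,"dz":0.8,"wx":0,"wy":0,"wz":0,"jaw":0.7},{"dx":0,"dy":0,"dz":0.6,"wx":0,"wy":0,"wz":0,"jaw":0.7},{"dx":0,"dy":0,"dz":0,"wx":0,"wy":0,"wz":0,"jaw":0.7},{"dx":0,"dy":0,"dz":0,"wx":0,"wy":0,"wz":0,"jaw":0.7},{"dx":0,"dy":0,"dz":0,"wx":0,"wy":0,"wz":0,"jaw":0.7}]}}

```text
time: 21.1
tool_pos: [0.4347, -0.1219, 0.0674]
tcp_rot: [2.223, 2.216, 0.002]
wrist_force: [-0.1, -0.0, 0.3]
width: 0.697
```

Emit:
{"api": "apply_moves", "payload": {"targets": [{"dx":0,"dy":-0.08,"dz":0,"wx":0,"wy":0,"wz":0,"jaw":0.6},{"dx":0,"dy":0,"dz":0,"wx":0,"wy":0,"wz":0,"jaw":0.4},{"dx":0,"dy":0,"dz":0,"wx":0,"wy":0,"wz":0,"jaw":0.25},{"dx":0,"dy":0,"dz":0,"wx":0,"wy":0,"wz":0,"jaw":0.2},{"dx":0,"dy":0,"dz":0,"wx":0,"wy":0,"wz":0,"jaw":0.2}]}}

```text
time: 21.6
tool_pos: [0.4315, -0.1217, 0.0666]
tcp_rot: [2.224, 2.217, 0.001]
wrist_force: [-2.3, -0.1, 7.5]
width: 0.337
```

Emit:
{"api": "apply_moves", "payload": {"targets": [{"dx":0,"dy":0,"dz":0,"wx":0,"wy":0,"wz":0,"jaw":0.2},{"dx":0,"dy":0,"dz":-0.5,"wx":0,"wy":0,"wz":0,"jaw":0.2},{"dx":0,"dy":0,"dz":-1,"wx":0,"wy":0,"wz":0,"jaw":0.2},{"dx":0,"dy":0,"dz":-0.7,"wx":0,"wy":0,"wz":0,"jaw":0.2},{"dx":0,"dy":0,"dz":0,"wx":0,"wy":0,"wz":0,"jaw":0.2}]}}

```text
time: 22.1
tool_pos: [0.4334, -0.1223, 0.1347]
tcp_rot: [2.221, 2.214, 0.005]
wrist_force: [0.2, -0.2, -0.2]
width: 0.339
```

```bash
python3 - <<'E'
from h import *
s,c=wrist("w13");t=s["tool_pos"];print(t,s["width"],s["tcp_rot"])
for z in (.027,.033,.039): top(c,t[:2],t[2]+z,.02)
c=__import__("workcell").cams.read_camera("scene");cv2.imwrite("pics/s13.png",c["color"][:,:,::-1])
E
```

```text
[ 0.43341364 -0.12233813  0.13468593] 0.33877290558173373 [2.22080586 2.21388028 0.00452328]
top [ 0.43341364 -0.12233813] 734 [ 0.4333 -0.1113  0.1619] [0.0349 0.0276 0.01  ]
top [ 0.43341364 -0.12233813] 3256 [ 0.4339 -0.1198  0.1692] [0.0352 0.0301 0.01  ]
top [ 0.43341364 -0.12233813] 3102 [ 0.434  -0.1213  0.1704] [0.0358 0.0301 0.01  ]
```

View pics/w13.png

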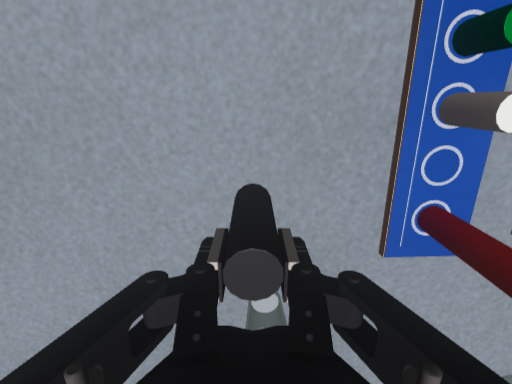

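View pics/s13.png

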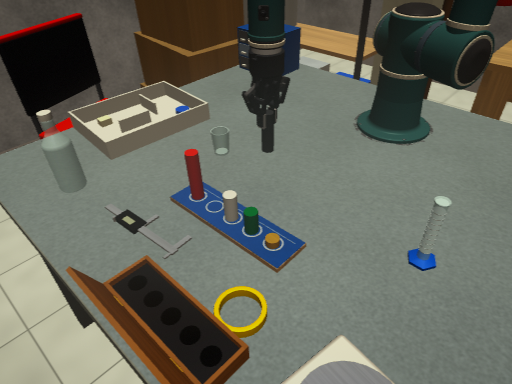

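Emit:
{"api": "apply_moves", "payload": {"targets": [{"dx":0.25,"dy":1,"dz":-0.5,"wx":0,"wy":0,"wz":0,"jaw":0.2},{"dx":0.22,"dy":1,"dz":0,"wx":0,"wy":0,"wz":0,"jaw":0.2},{"dx":0,"dy":1,"dz":0,"wx":0,"wy":0,"wz":0,"jaw":0.2},{"dx":0,"dy":1,"dz":0,"wx":0,"wy":0,"wz":0,"jaw":0.2},{"dx":0,"dy":1,"dz":0,"wx":0,"wy":0,"wz":0,"jaw":0.2}]}}

```text
time: 22.7
tool_pos: [0.5805, -0.1073, 0.1439]
tcp_rot: [-2.222, -2.216, 0.003]
wrist_force: [-1.2, 0.9, -0.8]
width: 0.333
```

Emit:
{"api": "apply_moves", "payload": {"targets": [{"dx":0,"dy":0.8,"dz":0,"wx":0,"wy":0,"wz":0,"jaw":0.2},{"dx":0,"dy":0.6,"dz":0,"wx":0,"wy":0,"wz":0,"jaw":0.2},{"dx":0,"dy":0,"dz":0.5,"wx":0,"wy":0,"wz":0,"jaw":0.2},{"dx":0,"dy":0,"dz":0.5,"wx":0,"wy":0,"wz":0,"jaw":0.2},{"dx":0,"dy":0,"dz":0,"wx":0,"wy":0,"wz":0,"jaw":0.2}]}}

```text
time: 23.2
tool_pos: [0.6181, -0.1071, 0.111]
tcp_rot: [-2.219, -2.212, 0.009]
wrist_force: [-0.1, 0.0, -2.0]
width: 0.337
```

Emit:
{"api": "apply_moves", "payload": {"targets": [{"dx":0,"dy":0,"dz":0.5,"wx":0,"wy":0,"wz":0,"jaw":0.2},{"dx":0,"dy":0,"dz":0.3,"wx":0,"wy":0,"wz":0,"jaw":0.2},{"dx":0,"dy":0,"dz":0,"wx":0,"wy":0,"wz":0,"jaw":0.2},{"dx":0,"dy":0,"dz":0,"wx":0,"wy":0,"wz":0,"jaw":0.2},{"dx":0,"dy":0,"dz":0,"wx":0,"wy":0,"wz":0,"jaw":0.2}]}}

```text
time: 23.7
tool_pos: [0.6235, -0.1081, 0.0934]
tcp_rot: [2.224, 2.217, 0.001]
wrist_force: [0.0, -0.9, -1.0]
width: 0.338
```

```bash
python3 - <<'E'
from h import *
s,c=wrist("w14");t=s["tool_pos"];print(t,s["width"],s["tcp_rot"])
for z in (.03,.033,.036): top(c,t[:2],t[2]+z,.02)
rings(c)
E
```

```text
[ 0.62347356 -0.10814842  0.09344282] 0.3376201109442719 [2.22416919e+00 2.21708433e+00 1.18123633e-03]
top [ 0.62347356 -0.10814842] 2123 [ 0.6241 -0.104   0.1264] [0.0349 0.03   0.01  ]
top [ 0.62347356 -0.10814842] 3241 [ 0.6241 -0.1056  0.1279] [0.036 0.03  0.01 ]
top [ 0.62347356 -0.10814842] 3371 [ 0.6241 -0.1064  0.1287] [0.036  0.0298 0.01  ]
ring [251.11729622  61.5387674 ] [0.62459472 0.00856364] 0.01939722552648662
ring [256.55826558 183.72086721] [ 0.62662135 -0.10788119] 0.019350795547009345
```

View pics/w14.png

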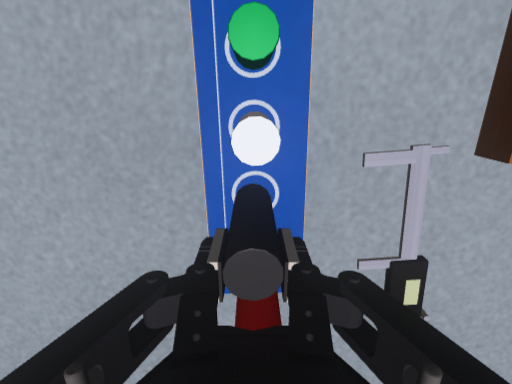

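Emit:
{"api": "apply_moves", "payload": {"targets": [{"dx":0,"dy":0.07,"dz":0.2,"wx":0,"wy":0,"wz":0,"jaw":0.2},{"dx":0,"dy":0,"dz":0.15,"wx":0,"wy":0,"wz":0,"jaw":0.2},{"dx":0,"dy":0,"dz":0.05,"wx":0,"wy":0,"wz":0,"jaw":0.2},{"dx":0,"dy":0,"dz":0,"wx":0,"wy":0,"wz":0,"jaw":0.2},{"dx":0,"dy":0,"dz":0,"wx":0,"wy":0,"wz":0,"jaw":0.2}]}}

```text
time: 24.25
tool_pos: [0.625, -0.108, 0.0805]
tcp_rot: [-2.225, -2.218, 0.0]
wrist_force: [-0.7, 0.1, -0.8]
width: 0.337
```

Emit:
{"api": "apply_moves", "payload": {"targets": [{"dx":0,"dy":0,"dz":0,"wx":0,"wy":0,"wz":0,"jaw":0.2},{"dx":0,"dy":0,"dz":0,"wx":0,"wy":0,"wz":0,"jaw":0.2},{"dx":0,"dy":0,"dz":0,"wx":0,"wy":0,"wz":0,"jaw":0.2}]}}

```text
time: 24.55
tool_pos: [0.6252, -0.108, 0.0809]
tcp_rot: [2.225, 2.218, 0.0]
wrist_force: [0.7, -0.0, -1.0]
width: 0.334
```

Emit:
{"api": "apply_moves", "payload": {"targets": [{"dx":0,"dy":0.02,"dz":0.05,"wx":0,"wy":0,"wz":0,"jaw":0.2},{"dx":0,"dy":0,"dz":0.02,"wx":0,"wy":0,"wz":0,"jaw":0.2},{"dx":0,"dy":0,"dz":0,"wx":0,"wy":0,"wz":0,"jaw":0.2},{"dx":0,"dy":0,"dz":0,"wx":0,"wy":0,"wz":0,"jaw":0.2}]}}

```text
time: 24.95
tool_pos: [0.6258, -0.108, 0.0787]
tcp_rot: [2.225, 2.218, 0.0]
wrist_force: [0.2, -0.1, 0.3]
width: 0.336
```

Emit:
{"api": "apply_moves", "payload": {"targets": [{"dx":0,"dy":0,"dz":0.02,"wx":0,"wy":0,"wz":0,"jaw":0.2},{"dx":0,"dy":0,"dz":0,"wx":0,"wy":0,"wz":0,"jaw":0.38},{"dx":0,"dy":0,"dz":0,"wx":0,"wy":0,"wz":0,"jaw":0.45},{"dx":0,"dy":0,"dz":0,"wx":0,"wy":0,"wz":0,"jaw":0.6},{"dx":0,"dy":0,"dz":0,"wx":0,"wy":0,"wz":0,"jaw":0.7}]}}

```text
time: 25.45
tool_pos: [0.6256, -0.108, 0.0778]
tcp_rot: [-2.225, -2.218, 0.0]
wrist_force: [-0.1, -0.2, 0.9]
width: 0.701
```

Emit:
{"api": "apply_moves", "payload": {"targets": [{"dx":0,"dy":0,"dz":-0.4,"wx":0,"wy":0,"wz":0,"jaw":0.7},{"dx":0,"dy":0,"dz":-0.8,"wx":0,"wy":0,"wz":0,"jaw":0.8},{"dx":0,"dy":0,"dz":-1,"wx":0,"wy":0,"wz":0,"jaw":0.8},{"dx":0,"dy":0,"dz":-1,"wx":0,"wy":0,"wz":0,"jaw":0.8},{"dx":0,"dy":0,"dz":-1,"wx":0,"wy":0,"wz":0,"jaw":0.8}]}}

```text
time: 25.95
tool_pos: [0.6257, -0.108, 0.2061]
tcp_rot: [2.224, 2.218, 0.001]
wrist_force: [0.6, -0.7, 0.1]
width: 0.798
```

Emit:
{"api": "apply_moves", "payload": {"targets": [{"dx":0,"dy":-1,"dz":-1,"wx":0,"wy":0,"wz":0,"jaw":0.8},{"dx":0,"dy":-1,"dz":0,"wx":0,"wy":0,"wz":0,"jaw":0.8},{"dx":0,"dy":-1,"dz":0,"wx":0,"wy":0,"wz":0,"jaw":0.8},{"dx":0,"dy":-1,"dz":0,"wx":0,"wy":0,"wz":0,"jaw":0.8},{"dx":0,"dy":-1,"dz":0,"wx":0,"wy":0,"wz":0,"jaw":0.8}]}}

```text
time: 26.45
tool_pos: [0.4746, -0.1075, 0.2351]
tcp_rot: [2.224, 2.217, 0.001]
wrist_force: [-0.2, -0.1, 0.2]
width: 0.799
```

Emit:
{"api": "apply_moves", "payload": {"targets": [{"dx":-1,"dy":0,"dz":0,"wx":0,"wy":0,"wz":0,"jaw":0.8},{"dx":-1,"dy":0,"dz":0,"wx":0,"wy":0,"wz":0,"jaw":0.8},{"dx":0,"dy":0,"dz":0,"wx":0,"wy":0,"wz":0,"jaw":0.8},{"dx":0,"dy":0,"dz":0,"wx":0,"wy":0,"wz":0,"jaw":0.8},{"dx":0,"dy":0,"dz":0,"wx":0,"wy":0,"wz":0,"jaw":0.8}]}}

```text
time: 26.95
tool_pos: [0.4755, -0.167, 0.2343]
tcp_rot: [-2.225, -2.218, -0.001]
wrist_force: [0.2, -0.5, -0.8]
width: 0.796
```

```bash
python3 - <<'E'
from h import *
from workcell import cams
s,c=wrist("w15");t=s["tool_pos"];print(t,s["joint_vel"].round(3))
L=[((.624,.067),.029),((.625,.008),.064),((.626,-.05),.076),((.626,-.108),.113),((.627,-.165),.132)]
for a in L: top(c,*a,r=.025)
rings(c)
for n in ("top","scene"):
    c=cams.read_camera(n);cv2.imwrite(f"pics/{n}15.png",c["color"][:,:,::-1])
    print(n)
    for a in L+[((.456,.302),.149)]: top(c,*a,r=.025)
E
```

```text
[ 0.47554045 -0.16699581  0.23434596] [ 0.011  0.002  0.006 -0.003 -0.004 -0.001]h.py:33: RuntimeWarning: Mean of empty slice.
  print("top",xy,m.sum(),W[m].mean(0).round(4),np.ptp(W[m],axis=0).round(4))
  ret = um.true_divide(
Traceback (most recent call last):
  File "h.py", line 33, in top
    print("top",xy,m.sum(),W[m].mean(0).round(4),np.ptp(W[m],axis=0).round(4))
                                                 ~~~~~~^^^^^^^^^^^^^
ValueError: zero-size array to reduction operation maximum which has no identity
```

View pics/w15.png

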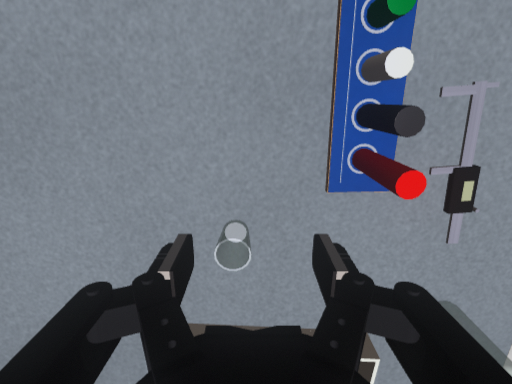

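Only my check script failed: brass is simply outside the wrist view. I'll rerun it with the fixed cameras included.

```bash
python3 - <<'E'
from h import *
from workcell import cams
s,c=wrist("w16")
L=[((.624,.067),.029),((.625,.008),.064),((.626,-.05),.076),((.626,-.108),.113),((.627,-.165),.132)]
for a in L[2:]: top(c,*a,r=.025)
rings(c)
for n in ("top","scene"):
    c=cams.read_camera(n);cv2.imwrite(f"pics/{n}15.png",c["color"][:,:,::-1])
    print(n)
    for a in L+[((.456,.302),.149)]:
        try: top(c,*a,r=.025)
        except ValueError: print("none",a)
E
```

```text
top (0.626, -0.05) 781 [ 0.6248 -0.0528  0.0764] [0.0299 0.0287 0.0081]
top (0.626, -0.108) 844 [ 0.625  -0.1078  0.1135] [0.0296 0.0289 0.0078]
top (0.627, -0.165) 800 [ 0.6258 -0.165   0.1325] [0.0301 0.029  0.0079]
ring [371.6407767  21.5631068] [0.62493183 0.00828577] 0.019216971023446657
ring [366.52654867  66.16371681] [ 0.62610275 -0.04957769] 0.01947151404519224
ring [361.49479167 113.703125  ] [ 0.62696909 -0.10774289] 0.019352151831231165
ring [357.92397661 155.50877193] [ 0.62796094 -0.16577332] 0.019353168230609848
top
top (0.624, 0.067) 133 [0.6245 0.0672 0.0294] [0.0286 0.0276 0.0096]
top (0.625, 0.008) 144 [0.624  0.0087 0.0643] [0.0268 0.0287 0.0078]
top (0.626, -0.05) 148 [ 0.625  -0.0511  0.0763] [0.0291 0.0262 0.0082]
top (0.626, -0.108) 165 [ 0.6256 -0.1065  0.1132] [0.0293 0.0286 0.0082]
top (0.627, -0.165) 172 [ 0.6265 -0.1639  0.1325] [0.0287 0.028  0.0075]
top (0.456, 0.302) 166 [0.4559 0.302  0.1493] [0.0251 0.0277 0.0066]
scene
top (0.624, 0.067) 149 [0.6271 0.0692 0.0286] [0.0302 0.0288 0.0064]
top (0.625, 0.008) 138 [0.6269 0.0107 0.0635] [0.0294 0.0296 0.0075]
top (0.626, -0.05) 127 [ 0.628  -0.0491  0.0755] [0.0296 0.0316 0.007 ]
top (0.626, -0.108) 111 [ 0.6283 -0.1044  0.1125] [0.0291 0.029  0.0065]
top (0.627, -0.165) 104 [ 0.6292 -0.1616  0.1315] [0.0307 0.0287 0.0066]
top (0.456, 0.302) 153 [0.4581 0.3027 0.1489] [0.0284 0.0264 0.0075]
```

View pics/scene15.png

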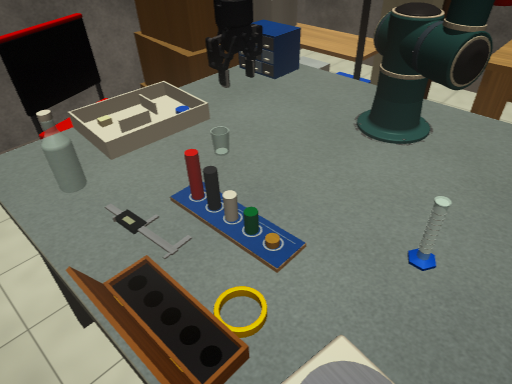

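View pics/top15.png

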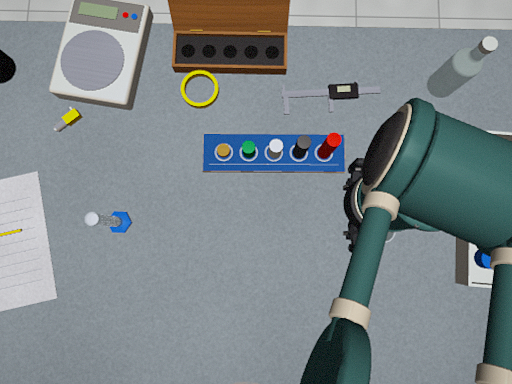

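The row steps down from red to grey, white, green and brass, at scene columns 193 to 273. All five are upright, each within about 4 mm of its ring, and the glass hasn't moved. I'm handing in.

```bash
python3 -c "
from workcell import job
print(job.finish_job())"
```

```text
the job is handed in; nothing more can be done
None
```

I stood brass, green, white and grey on the free rings, in that order. The row now steps down from red through grey PVC, white PTFE and green aluminium to brass at the far end. The job is handed in at about 27 s; it reports no verdict.

- **Placing:** in the last pictures all four stand upright on the board with the gripper clear. Grey, green and brass are within about 2 mm of their ring centres, and white is about 3 mm off along the row.
- **Red and the glass:** the top camera put red about 0.3 mm from its first reading and the glass within about 0.3 mm.
- **Disagreements:** the scene camera reads about 2–3 mm off the other two throughout. The reported arm position settled up to about 4 mm off what I commanded, so I corrected against the camera before lowering white and grey.
- **Failed check:** one check script crashed because brass was outside the wrist camera's view. I reran it with the fixed cameras included and it passed.

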